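Set the span of a three-point bend fixture

ROBOT

A 6-joint arm with a two-finger parallel gripper is mounted at the origin on the work surface; the furniture and walls round the work are solid. World frame = base frame: x ahead of the robot, y to its left, z up, the work surface at z = 0. Lengths are in m, angles in rad, forces in N, time in s.
With the tool pointing down it reaches from about 0.375 to 0.925 m from the base axis. Payload 5.7 kg.
Tool frame: the origin (TCP) lies midway between the tips of the shut fingers; the grasp point (between the pads) lies 19 mm behind it; z points along the fingers, y is the line along which they close (so a half turn about z gives the same grasp; the last joint's range is limited). The gripper opens to 88 mm and grips with 3 to 60 N. Pads are 20 mm wide; open, the fingers measure 115 mm over their backs; the gripper's body (75 mm by 178 mm) begins 61 mm behind the grasp point.
Start: joints at [1.166, 0.359, 1.51, -0, 1.272, -0.115], TCP at [0.171, 0.575, 0.223] pointing down, gripper open.
Joint ranges: [-2.97, 2.97], [-1.01, 2.36], [0.21, 2.38], [-0.96, 4.11], [0.2, 2.71], [-2.98, 2.98]. Speed limits (rad/s): [2.39, 2.39, 3.14, 3.14, 3.14, 3.14].

INTERFACE

Orientations are given as a rotation vector (axis times angle).
In Python, from workcell import bot gives the robot as it stands.
- The arm moves only by the shell command python3 -m inch 'ROWS'. ROWS is JSON, one flat list of numbers, 7 for each row, row after row: the turn, a rotation vector about the tool's x, y, z in rad, then the shift along the tool's x, y, z in m, then the finger opening in m, from 0 to 0.0878. A call has exactly 10 rows; each row shifts and turns the commanded pose from where the row before left it, along the tool's axes as they then stand; what a row does not reach is not made up. A row lasts 1/10 s, in which the tool goes at most 50 mm and 8.59 degrees, less where a joint would pass 70% of its speed; a pose out of reach is approached as far as the arm can. A call is refused whole if a number of a shift passes 0.05 or a number of a turn 0.15, either way. A call with a gripper value outside its range is refused whole. The fingers move at their own pace and stop on an object; the grip force is fixed at half the most. Time passes only in rows, so rows that do not move let the fingers close, or fill a call up. It gives the time, the measured TCP pose, the force, the opening and the grip force at its end, in the units of the state.
- bot.sense(): the state, without advancing time (a new reading comes with each control period).
- bot.get_image(name): name is "side" or "top" or "wrist"; returns the picture (384x512x3 uint8, red, green, blue); there is no depth.
- bot.calibration(name): a dict with "vfov" (degrees; the focal length in pixels is half the picture's height over the tangent of half this angle, whatever the lens; pixels are square), "cx", "cy" (the principal point, pixels), "eye" and "rotation" of the camera in the world. Camera axes: x right, y down, z forward; pixel columns grow to the right and rows downward; lengths in m; the calibration is good to about 2 mm. A picture is of the moment at which its call begins: read the wrist's pose just before it. calibration takes no time and is no camera call; for the wrist camera it gives the pose at the moment of the call.
- bot.sign_off(): hands the job in; it is judged then, once.
The state is a dict: "time_s": time; "qpos": joint angles; "joint_velocities": joint speeds; "tau": joint torques, N m; "ee_pos": TCP position; "orientation": TCP orientation; "contact_force": force on the tool from outside, world axes, zero at the start; "moment": the same for the moment, N m; "grip_width": finger opening in m; "grasp_force": force on a finger pad.
Only numpy, scipy, OpenCV 4.12 (cv2) and the standard library are available. Lean on these libraries where they do the work, as an engineer would, in place of code of your own. Each camera call takes 0.05 s, during which the arm holds its last target. There are 200 camera calls.

TASK

Set up the three-point bend fixture for the next test: roll each of its two steel support rollers along the bed with a fingertip, by pushing its top sideways (do not drag, lift or carry it), until it lies on the red line of its own side, the left roller on the left line and the right roller on the right one. Then push the red tab of the raised keeper so that it swings over, and press it fully home so that its comb straddles the ends of both rollers. Leave everything else on the bench where it is.

Things in the scene. Friction and masses are not known exactly. Their poses are not given: they have to be found in the camera images.
- bend_fixture: Bend fixture, fixed to the bench: dark foot plate 110 x 256 x 12 mm, bright bed on it. Origin: centre of its underside; x across the bed, away from the robot; y left along the bed. Flat track 24 mm above the bench between side cheeks (inner faces x = -31.5, +31.5 mm, tops 31 mm up) and end stops (inner faces y = -101, +101 mm, tops 35 mm up). Red lines 2 mm wide cross it at y = +40 and -40 mm.
- roller_left: Left support roller, loose, steel, about 0.3 kg: 30 mm diameter, 60 mm long, a 10 mm journal standing out 16 mm at each end. Origin: middle of its axis, 39 mm above the bench (top at 54 mm). Own x axis = its length, lying along the fixture's x; y and z turn as it rolls, z is up at the start. Starts 20 to 43 mm outside (left of) the left line.
- roller_right: Right support roller, the same as the left. Starts near the middle of the bed, 26 to 48 mm left of the right line. A fingertip that presses on a roller's top and moves sideways rolls it half as far as the fingertip goes; it stays where it is left. The comb takes in a roller within about 4 mm of its line and stands on one that is not.
- left_line (a point): Middle of the left red line, on the track (the roller's axis belongs 15 mm above it).
- right_line (a point): Middle of the right red line, on the track.
- keeper (a joint): Angle of the keeper, a grey bail hinged along the far long side of the fixture. 0 = home: the two 14 mm notches of its comb, one at each line, straddle the near journals. Starts raised at 1.7 to 1.95 rad, leaning away from the robot (stop at 2.0). Stiff hinge: stays put above about 0.9 rad, sinks slowly below that; 1 to 3 N at the tab moves it, a press of about 5 N brings it home.
- keeper_hinge (a point): Middle of the keeper's hinge axis: x = +45 mm, z = 46 mm in the fixture's frame; the axis runs along the fixture's y.
- keeper_tab (a point): Middle of the outer face of the keeper's red finger tab (44 x 24 x 4 mm), 98.5 mm from the hinge axis along the arms and 15 mm off it. Keeper home: the face looks up, 61 mm above the bench. Raised: the tab stands upright, this point 132 to 142 mm above the bench and its free edge 9 mm higher, and the face looks away from the robot: push it from behind towards the robot, then down.
- sample_tray: Bystander: the shallow blue anodised sample tray, 75 x 110 x 11 mm, with three flat metal test strips in it. Origin: centre of its underside.
- caliper: Bystander: a digital caliper lying flat, 74 x 220 x 16 mm. Origin: centre of its underside.
- parts_tin: Bystander: a round white tin with a lid, 62 mm across, 25 mm high. Origin: centre of its underside.
- hex_key: Bystander: a bright hex key, 28 x 78 x 8 mm. Origin: centre of its underside.
- loupe: Bystander: a black stand magnifier, 39 mm across, 36 mm high. Origin: centre of its underside.
- spare_grip: Bystander: a small steel sample grip block, 24 x 26 x 20 mm. Origin: centre of its underside.

How it is judged:
On the way, in this order (a step that is already met when the one before it is completed fails the run):
1. both rollers have been rolled onto their red lines (within 4.5 mm) and lie still, while the keeper is still raised (y of roller_left in the frame of bend_fixture between 0.0355 and 0.0445 m and y of roller_right in the frame of bend_fixture between -0.0445 and -0.0355 m and angle between each of roller_left, roller_right's own z axis and vertical above 0.8 rad and linear speed of each of roller_left, roller_right below 0.02 m/s and value of joint keeper above 1.2 rad), for 0.2 s.
2. the keeper is fully home (value of joint keeper below 0.05 rad), for 0.2 s.
At the end, for the whole second after the job is handed in: Each roller lies on the bed with its axis within 4.5 mm of the red line of its own side, square to the bed (0.12 rad) and at rest, and has turned (its own z axis more than 0.8 rad from the vertical) rather than been dragged; the keeper is home (under 0.05 rad) over both (y of roller_left in the frame of bend_fixture between 0.0355 and 0.0445 m and y of roller_right in the frame of bend_fixture between -0.0445 and -0.0355 m and angle between each of roller_left, roller_right's own z axis and vertical above 0.8 rad and linear speed of each of roller_left, roller_right below 0.02 m/s and value of joint keeper below 0.05 rad and angle between the x axis of each of roller_left, roller_right and the x axis of bend_fixture, either way round below 0.12 rad and height (world z) of each of roller_left, roller_right below 0.042 m); the robot touches nothing.
It fails at once if the left roller is lifted off the bed (more than 5 mm) (height (world z) of roller_left above 0.044 m).
It fails at once if the right roller is lifted off the bed (more than 5 mm) (height (world z) of roller_right above 0.044 m).
It fails at once if a bystander is moved by more than 15 mm (distance of any of sample_tray, caliper, parts_tin, hex_key, loupe, spare_grip from where it was at the start of the episode above 0.015 m).
It also fails if it takes over 61 s, if anything falls off the work surface, if the arm or the gripper's body presses on something with over 40 N, if the wrist force passes 120 N, or if a joint passes its speed limit or range.

## Working session

There is one attempt and no reset: what is moved stays moved. The work goes in short steps, Python scripts to look and compute and a shell command to move; the robot and the scene stay as the last step left them, time stands still between calls to the robot, and variables do not carry over. Pictures are saved under pics/ and viewed, at most 10 in all, crops included, and the job is handed in when it is done.

```bash
ls; mkdir -p pics; python3 - <<'E'
from workcell import bot
import cv2,numpy as np
print(bot.sense())
for n in("top","side"):
    im=bot.get_image(n);cv2.imwrite(f"pics/{n}0.png",im[:,:,::-1]);print(n,bot.calibration(n))
E
```

```text
pics
{'time_s': 0.0, 'qpos': array([ 1.16590032e+00,  3.59473862e-01,  1.51140787e+00,  8.67623963e-06,
        1.27250654e+00, -1.15113216e-01]), 'joint_velocities': array([-9.29255290e-04, -1.81524267e-05, -5.30765924e-05,  1.57703950e-03,
       -9.58293004e-05, -1.05367301e-03]), 'tau': array([-6.18661561e-04, -5.15386677e+01, -2.70719254e+01,  6.74007554e-02,
        3.51661316e-02, -1.84291052e-04]), 'ee_pos': array([0.17118852, 0.57435045, 0.22183749]), 'orientation': array([-4.53534734e-01, -3.10820730e+00,  2.72200015e-03]), 'contact_force': array([ 0.26115756, -0.32666043, -0.6588229 ]), 'moment': array([-0.00925091, -0.01967893, -0.00544937]), 'grasp_force': 0.0, 'grip_width': 0.087628172260757}
top {'vfov': 47.53216628619261, 'cx': 264.0526016142333, 'cy': 200.20039504213355, 'eye': array([ 0.25447288, -0.00490659,  1.22000676]), 'rotation': array([-2.12879093,  2.1184816 , -0.18575384])}
side {'vfov': 42.922263116162746, 'cx': 253.69382098528828, 'cy': 191.65477975866256, 'eye': array([0.31300025, 0.83596847, 0.82629798]), 'rotation': array([-0.24147791,  2.80556035, -1.24791607])}
```

View pics/top0.png

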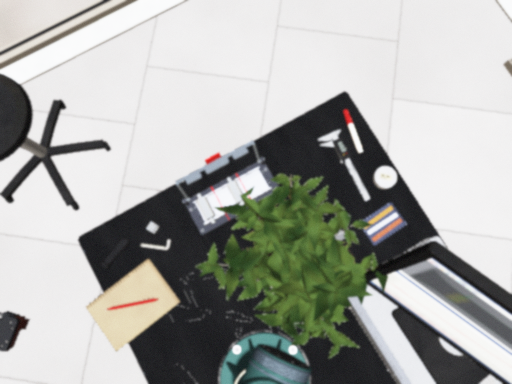

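View pics/side0.png

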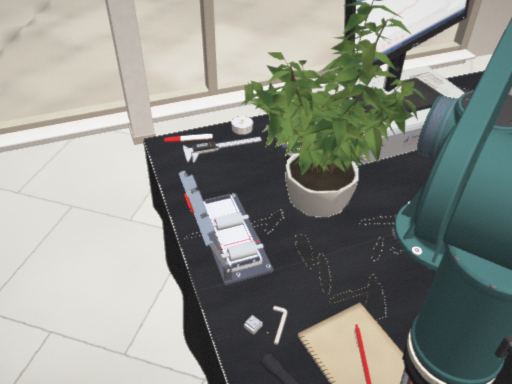

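The top view shows the fixture around (230,195), with the red tab at (213,158) and a plant hiding its right end. The side view shows the whole fixture near (235,235), with the tab at (189,202). I'll measure both.

```bash
cat > h.py <<'E'
import numpy as np,cv2
from scipy.spatial.transform import Rotation as R
from workcell import bot
def ray(c,px):
    f=192/np.tan(np.radians(c['vfov'])/2)
    p=np.asarray(px,float);d=np.array([(p[0]-c['cx'])/f,(p[1]-c['cy'])/f,1])
    return np.asarray(c['eye']),R.from_rotvec(c['rotation']).apply(d)
def plane(c,px,z):
    e,d=ray(c,px);return e+d*(z-e[2])/d[2]
def tri(c1,p1,c2,p2):
    e1,d1=ray(c1,p1);e2,d2=ray(c2,p2)
    s=np.linalg.lstsq(np.c_[d1,-d2],e2-e1,rcond=None)[0]
    a,b=e1+s[0]*d1,e2+s[1]*d2
    return (a+b)/2,np.linalg.norm(a-b)
def proj(c,P):
    f=192/np.tan(np.radians(c['vfov'])/2)
    q=R.from_rotvec(c['rotation']).inv().apply(np.asarray(P)-c['eye'])
    return np.array([c['cx']+f*q[0]/q[2],c['cy']+f*q[1]/q[2]])
def red(im,box):
    x0,y0,x1,y1=box;h=cv2.cvtColor(im[y0:y1,x0:x1],cv2.COLOR_RGB2HSV)
    m=(((h[...,0]<10)|(h[...,0]>170))&(h[...,1]>110)&(h[...,2]>70)).astype(np.uint8)
    n,l,s,c=cv2.connectedComponentsWithStats(m)
    return [(s[i][4],*(c[i]+[x0,y0]).round(1)) for i in range(1,n) if s[i][4]>3]
E
python3 - <<'E'
from h import *
T=cv2.imread('pics/top0.png');S=cv2.imread('pics/side0.png')
ct,cs=bot.calibration('top'),bot.calibration('side')
print(red(T[:,:,::-1],(170,130,300,240)),red(S[:,:,::-1],(170,160,280,290)))
a=cv2.resize(T[130:240,170:290],None,fx=3.3,fy=5,interpolation=cv2.INTER_CUBIC)
b=cv2.resize(S[165:285,170:280],None,fx=3.6,fy=4.58,interpolation=cv2.INTER_CUBIC)
cv2.imwrite('pics/crop0.png',np.hstack([a,b[:550]]));print(a.shape,b.shape)
E
```

```text
[(np.int32(74), np.float64(212.5), np.float64(157.9)), (np.int32(5), np.float64(236.4), np.float64(174.2)), (np.int32(12), np.float64(211.5), np.float64(187.5))] [(np.int32(67), np.float64(188.3), np.float64(202.9)), (np.int32(5), np.float64(256.2), np.float64(240.2))]
(550, 396, 3) (550, 396, 3)
```

View pics/crop0.png

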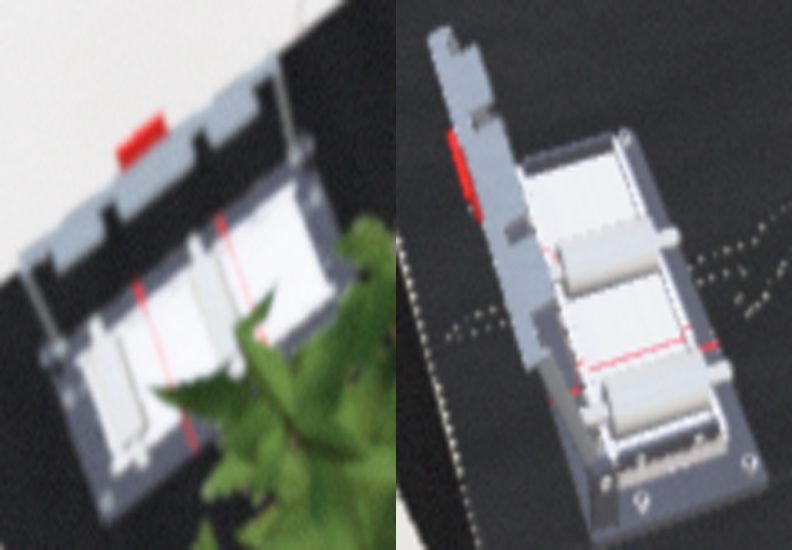

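The left crop (top view) shows the foot plate corner at (103,522), the keeper raised, and the lines at about (165,360) and (240,280). The right crop (side view) shows both rollers and the plate corners at (768,480), (600,545) and (632,130). Next I cast these points.

```bash
python3 - <<'E'
from h import *
np.set_printoptions(precision=4,suppress=True)
ct,cs=bot.calibration('top'),bot.calibration('side')
t=lambda x,y:(170+x/3.3,130+y/5); s=lambda x,y:(170+(x-396)/3.6,165+y/4.58)
for n,p in dict(NL=(768,480),FL=(600,545),NR=(632,130)).items(): print('side',n,plane(cs,s(*p),.012))
print('top NL',plane(ct,t(103,522),.012),'FLish',plane(ct,t(45,360),.05),'FR',plane(ct,t(300,145),.05))
print('line L top ends',plane(ct,t(136,283),.024),plane(ct,t(195,450),.012),'line R far',plane(ct,t(220,215),.024))
print('line L side',plane(cs,s(717,345),.012),plane(cs,s(685,333),.031))
print('rollL side journal near',plane(cs,s(727,368),.039),'rollR',plane(cs,s(672,237),.039))
print('rollL top far/near journ',plane(ct,t(97,325),.039),plane(ct,t(135,460),.039),'R far',plane(ct,t(196,245),.039))
print('tab',tri(ct,(212.5,157.9),cs,(188.3,202.9)))
for n,p in dict(pot_top=(322,170)).items(): print(n,plane(cs,(322,205),0),plane(cs,(288,165),.13),plane(cs,(250,95),.3))
E
```

```text
side NL [0.376  0.1815 0.012 ]
side FL [0.4654 0.2349 0.012 ]
side NR [ 0.5014 -0.04    0.012 ]
top NL [0.3782 0.1778 0.012 ] FLish [0.4627 0.2228 0.05  ] FR [0.5848 0.0127 0.05  ]
line L top ends [0.5115 0.1521 0.024 ] [0.4189 0.1011 0.012 ] line R far [0.5511 0.0813 0.024 ]
line L side [0.4188 0.1041 0.012 ] [0.4369 0.1169 0.031 ]
rollL side journal near [0.4072 0.1416 0.039 ] rollR [0.4548 0.0621 0.039 ]
rollL top far/near journ [0.4845 0.1821 0.039 ] [0.4095 0.1483 0.039 ] R far [0.5301 0.1001 0.039 ]
tab (array([0.5636, 0.1364, 0.1336]), np.float64(0.0003070286561767317))
pot_top [ 0.2871 -0.0486  0.    ] [ 0.3757 -0.0278  0.13  ] [ 0.4641 -0.0309  0.3   ]
```

```bash
python3 - <<'E'
from h import *
np.set_printoptions(precision=3,suppress=True)
ct,cs=bot.calibration('top'),bot.calibration('side')
print('pot base',plane(cs,(322,216),0),plane(cs,(300,205),0),plane(cs,(345,205),0))
for z in(.1,.14):print('rim l/r',z,plane(cs,(286,165),z),plane(cs,(358,170),z))
T=cv2.imread('pics/top0.png');h=cv2.cvtColor(T,cv2.COLOR_BGR2HSV)
m=((h[...,0]>30)&(h[...,0]<75)&(h[...,1]>70)).astype(np.uint8)
ys,xs=np.nonzero(m);print(xs.min(),xs.max(),ys.min(),ys.max(),xs.mean(),ys.mean())
for z in(.2,.3,.4): print(z,[plane(ct,p,z)[:2] for p in((xs.mean(),ys.mean()),(203,270),(225,210),(290,177))])
a=np.array([.30,-.05])
for p in((247,85),(390,2),(320,60),(270,95)):
    e,d=ray(cs,p)
    s=np.dot(a-e[:2],d[:2])/np.dot(d[:2],d[:2]);print(p,e+s*d)
E
```

```text
pot base [ 0.285 -0.01   0.   ] [ 0.34  -0.039  0.   ] [ 0.231 -0.059  0.   ]
rim l/r 0.1 [ 0.383 -0.064  0.1  ] [ 0.215 -0.075  0.1  ]
rim l/r 0.14 [ 0.379 -0.015  0.14 ] [ 0.22  -0.025  0.14 ]
197 413 173 357 295.1834132647093 260.85787811439934
0.2 [array([ 0.299, -0.071]), array([0.276, 0.143]), array([0.417, 0.095]), array([ 0.498, -0.06 ])]
0.3 [array([ 0.294, -0.064]), array([0.274, 0.128]), array([0.401, 0.085]), array([ 0.474, -0.054])]
0.4 [array([ 0.29 , -0.058]), array([0.272, 0.114]), array([0.385, 0.075]), array([ 0.45 , -0.049])]
(247, 85) [ 0.468 -0.019  0.329]
(390, 2) [ 0.22  -0.041  0.504]
(320, 60) [ 0.33  -0.049  0.381]
(270, 95) [ 0.423 -0.034  0.302]
```

```bash
python3 -m inch '[0,0,-0.134,0,0,0,0, 0,0,-0.134,0,0,0,0, 0,0,-0.134,0,0,0,0, 0,0,-0.134,0,0,0,0, 0,0,-0.134,0,0,0,0, 0,0,-0.134,0,0,0,0, 0,0,0,-0.005,-0.04,0,0, 0,0,0,-0.005,-0.045,0,0, 0,0,0,-0.005,-0.045,0,0, 0,0,0,-0.005,-0.045,0,0]'
python3 -m inch '[0,0,0,-0.005,-0.045,0,0, 0,0,0,-0.005,-0.045,0,0, 0,0,0,-0.005,-0.045,0,0, 0,0,0,-0.005,-0.045,0,0, 0,0,0,0,-0.045,0,0, 0,0,0,0,-0.045,0,0, 0,0,0,0,-0.04,0,0, 0,0,0,0,-0.03,0,0, 0,0,0,0,0,0,0, 0,0,0,0,0,0,0]'
python3 - <<'E'
from h import *
print(bot.sense());c=bot.calibration('wrist');print(c)
im=bot.get_image('wrist');cv2.imwrite('pics/w1.png',im[:,:,::-1])
cv2.imwrite('pics/s1.png',bot.get_image('side')[:,:,::-1])
E
```

```text
time_s: 1.1
ee_pos: [0.2754, 0.4308, 0.2223]
orientation: [0.8, -3.038, 0.001]
contact_force: [0.4, -0.2, 0.6]
grip_width: 0.0111
grasp_force: 0.0
time_s: 2.1
ee_pos: [0.4593, 0.146, 0.2223]
orientation: [0.796, -3.038, -0.001]
contact_force: [0.1, -0.6, 0.5]
grip_width: 0.0001
grasp_force: 0.0
{'time_s': 2.1, 'qpos': array([ 1.63921093e-01,  1.89055225e-01,  1.75625078e+00,  4.75711029e-04,
        1.19738249e+00, -1.91926490e+00]), 'joint_velocities': array([ 0.03367911, -0.00519867,  0.00768456,  0.00545373,  0.00237324,
        0.00247224]), 'tau': array([-1.27046619e+00, -3.85369921e+01, -2.61346203e+01, -1.89293507e-01,
       -2.72265816e-02, -7.35036051e-02]), 'ee_pos': array([0.45926368, 0.14597198, 0.22232681]), 'orientation': array([ 7.95553872e-01, -3.03810781e+00, -8.50967614e-04]), 'contact_force': array([ 0.06432353, -0.57917318,  0.46399198]), 'moment': array([ 0.09068737,  0.0180922 , -0.00481649]), 'grasp_force': 0.0, 'grip_width': 8.76451482922825e-05}
{'vfov': 62.23926277134215, 'cx': 256.3909414611932, 'cy': 190.91599333959513, 'eye': array([0.39952711, 0.11321206, 0.38382863]), 'rotation': array([1.51521069, 2.58534299, 0.32854299])}
```

View pics/w1.png

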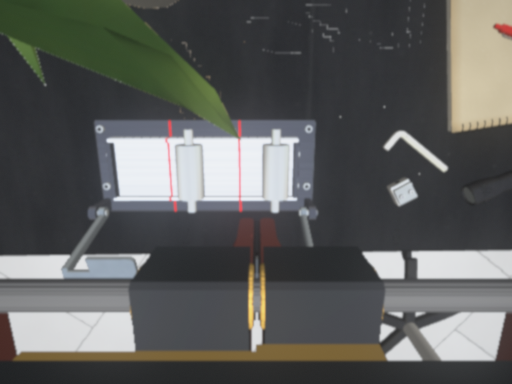

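View pics/s1.png

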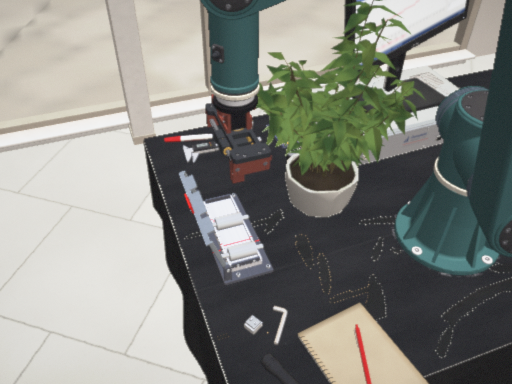

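The wrist view shows the right line at x≈171, the left line at x≈239, the right roller at x≈189 and the left roller at x≈276. The side view shows the arm clear of the plant.

```bash
cat > m.py <<'E'
from h import *
np.set_printoptions(precision=4,suppress=True)
def wline(im,c,z,rows,x0,x1,kind):
    pts=[]
    for r in rows:
        s=im[r,x0:x1].astype(float)
        w=np.clip(s[:,0]-s[:,1]-40,0,None)
        if w.sum()>30: pts.append(plane(c,(x0+(w*np.arange(x1-x0)).sum()/w.sum(),r),z))
    return np.array(pts)
E
python3 - <<'E'
from m import *
im=cv2.imread('pics/w1.png')[:,:,::-1];c=bot.calibration('wrist')
for n,(a,b) in dict(R=(164,180),L=(232,247)).items():
    p=wline(im,c,.024,range(145,195,2),a,b,0)
    l=cv2.fitLine((p[:,:2]*1000).astype(np.float32),cv2.DIST_HUBER,0,.01,.01).ravel();print(n,len(p),p.mean(0),'yaw',np.degrees(np.arctan(l[1]/l[0])))
cor={k:plane(c,p,.012)[:2] for k,p in dict(NR=(96,121),NL=(315,121),FL=(314,212),FR=(104,211)).items()};print(cor)
for r in (134,207):
    print(r,im[r,175:205].max(1),im[r,262:290].max(1))
for r in (160,180): print(r,im[r,168:212].mean(1).astype(int),im[r,255:300].mean(1).astype(int))
E
```

```text
R 25 [0.5063 0.0603 0.024 ] yaw 29.44107
L 25 [0.4671 0.13   0.024 ] yaw 29.305498
{'NR': array([ 0.5006, -0.0388]), 'NL': array([0.3778, 0.1792]), 'FL': array([0.4712, 0.2362]), 'FR': array([0.5966, 0.0109])}
134 [126 126 125 125 126 126 126 132 154 194 219 227 230 230 227 221 206 173
 142 130 128 128 128 128 129 128 129 129 128 129] [127 127 126 126 127 126 126 126 127 140 173 206 220 227 229 229 224 211
 175 141 125 123 123 124 123 123 122 123]
207 [226 195 137 127 128 128 128 128 128 128 128 131 155 198 222 228 230 230
 225 213 184 150 131 128 128 127 128 127 128 128] [127 127 127 127 127 127 127 130 147 181 212 223 228 229 228 221 194 151
 129 126 125 125 125 125 124 125 125 125]
160 [207 187 212 233 237 237 230 209 189 195 210 218 223 225 224 224 223 222
 222 221 222 223 223 224 224 223 223 222 220 220 217 210 199 187 186 211
 232 237 238 238 238 238 238 238] [239 239 239 239 239 237 227 192 164 171 187 200 210 217 222 224 224 224
 223 222 221 221 221 221 222 223 223 222 221 220 218 216 211 210 222 233
 234 219 159 112 109 111 111 111 111]
180 [238 230 201 207 233 239 238 236 224 204 203 214 220 224 226 226 226 225
 223 222 222 222 223 224 225 225 225 224 222 219 217 214 206 193 179 181
 211 232 238 239 239 239 239 239] [238 238 238 238 238 236 227 196 172 182 200 211 217 221 224 225 226 225
 224 223 222 221 221 222 223 223 223 223 222 219 215 210 202 212 230 234
 224 177 122 108 112 116 119 118 116]
```

```bash
cat >> m.py <<'E'
yaw=np.radians(29.35);C=np.array([.4873,.0956]);UX=np.array([np.cos(yaw),np.sin(yaw)]);UY=np.array([-UX[1],UX[0]])
def fix(P):
    d=np.asarray(P)[...,:2]-C;return np.stack([d@UX,d@UY],-1)*1000
def world(x,y): return C+(x*UX+y*UY)/1000
E
python3 - <<'E'
from m import *
c=bot.calibration('wrist')
for n,p in dict(Rn=(187.7,134),Rf=(191.3,207),Ln=(276,134),Lf=(274.7,207)).items(): print(n,fix(plane(c,p,.039)))
print('tcp',fix(bot.sense()['ee_pos']), R.from_rotvec(bot.sense()['orientation']).as_matrix())
E
```

```text
Rn [-41.7257 -13.9877]
Rf [ 40.0451 -14.2464]
Ln [-41.8031  80.5357]
Lf [39.9779 80.3902]
tcp [ 0.2478 58.8031] [[-0.8705 -0.4922 -0.0011]
 [-0.4922  0.8705  0.0003]
 [ 0.0009  0.0008 -1.    ]]
```

```bash
python3 -m inch '[0,0,0,-0.001,0.0095,0.02,0, 0,0,0,-0.001,0.0095,0.03,0, 0,0,0,-0.001,0.0095,0.03,0, 0,0,0,0,0,0.03,0, 0,0,0,0,0,0.025,0, 0,0,0,0,0,0.015,0, 0,0,0,0,0,0.01,0, 0,0,0,0,0,0.005,0, 0,0,0,0,0,0,0, 0,0,0,0,0,0,0]'
python3 - <<'E'
from m import *
s=bot.sense();print(fix(s['ee_pos']),s['ee_pos'],s['contact_force'])
E
```

```text
time_s: 3.2
ee_pos: [0.4486, 0.1729, 0.0583]
orientation: [-0.799, 3.037, -0.0]
contact_force: [0.1, -0.3, -0.3]
grip_width: 0.0006
grasp_force: 0.0
[ 4.1591 86.2982] [0.4486 0.1729 0.0583] [ 0.0643 -0.2866 -0.3131]
```

Now press lightly and see the force.

```bash
python3 -m inch '[0,0,0,0,0,0.001,0, 0,0,0,0,0,0.001,0, 0,0,0,0,0,0.001,0, 0,0,0,0,0,0.001,0, 0,0,0,0,0,0.001,0, 0,0,0,0,0,0.0005,0, 0,0,0,0,0,0,0, 0,0,0,0,0,0,0, 0,0,0,0,0,0,0, 0,0,0,0,0,0,0]'
```

```text
time_s: 4.2
ee_pos: [0.4486, 0.1726, 0.053]
orientation: [-0.798, 3.037, -0.0]
contact_force: [-1.3, -0.1, 11.1]
grip_width: 0.0007
grasp_force: 5.5
```

```bash
python3 -m inch '[0,0,0,0,-0.003,0,0, 0,0,0,0,-0.0035,0,0, 0,0,0,0,-0.0035,0,0, 0,0,0,0,-0.0035,0,0, 0,0,0,0,-0.0035,0,0, 0,0,0,0,-0.0035,0,0, 0,0,0,0,-0.0035,0,0, 0,0,0,0,-0.002,0,0, 0,0,0,0,0,0,0, 0,0,0,0,0,-0.01,0]'
python3 - <<'E'
from m import *
s=bot.sense();c=bot.calibration('wrist');im=bot.get_image('wrist');cv2.imwrite('pics/w2.png',im[:,:,::-1]);print(fix(s['ee_pos']),proj(c,[*world(-42,66),.039]),proj(c,[*world(-42,40),.024]))
E
```

```text
time_s: 5.2
ee_pos: [0.4605, 0.1495, 0.0621]
orientation: [0.798, -3.037, 0.0]
contact_force: [-0.3, 0.6, 0.1]
grip_width: 0.0004
grasp_force: 0.0
[ 3.1136 60.1156] [265.3265 149.8059] [223.1228 146.8188]
```

View pics/w2.png

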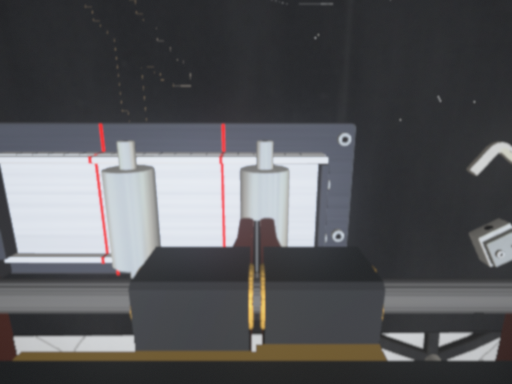

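The left roller's journal is at (265,150), which matches the prediction for y=66 mm: it rolled. Next stroke.

```bash
python3 -m inch '[0,0,0,0,0.0125,0,0, 0,0,0,0,0,0.005,0, 0,0,0,0,0,0.003,0, 0,0,0,0,0,0.002,0, 0,0,0,0,0,0,0, 0,0,0,0,-0.003,0,0, 0,0,0,0,-0.0035,0,0, 0,0,0,0,-0.0035,0,0, 0,0,0,0,-0.0035,0,0, 0,0,0,0,-0.0035,0,0]'
python3 -m inch '[0,0,0,0,-0.0035,0,0, 0,0,0,0,-0.0035,0,0, 0,0,0,0,-0.002,0,0, 0,0,0,0,0,0,0, 0,0,0,0,0,-0.01,0, 0,0,0,0,0,0,0, 0,0,0,0,0,0,0, 0,0,0,0,0,0,0, 0,0,0,0,0,0,0, 0,0,0,0,0,0,0]'
cat >> m.py <<'E'
def journals(im,c,lo,hi,z=.039):
    out=[]
    for x in (-40,-42,-44):
        a,b=proj(c,[*world(x,lo),z]),proj(c,[*world(x,hi),z])
        r=int(round((a[1]+b[1])/2));x0=int(max(0,min(a[0],b[0])));x1=int(min(512,max(a[0],b[0])))
        s=im[r,x0:x1].max(1).astype(float)
        k=np.nonzero(s>180)[0]
        if len(k): out.append((len(k),round(float(fix(plane(c,(x0+(k[0]+k[-1])/2,r),z))[1]),1)))
    return out
def look():
    s=bot.sense();c=bot.calibration('wrist');im=bot.get_image('wrist')
    print('tcp',fix(s['ee_pos']),s['ee_pos'][2],s['contact_force'].round(1))
    for n,(lo,hi) in dict(L=(26,98),R=(-60,5)).items(): print(n,journals(im,c,lo,hi))
    return im,c
E
python3 -c "
from m import *
look()"
```

```text
time_s: 6.25
ee_pos: [0.4632, 0.1459, 0.0538]
orientation: [-0.8, 3.038, -0.0]
contact_force: [-5.7, -2.5, 30.3]
grip_width: 0.0008
grasp_force: 15.5
time_s: 7.25
ee_pos: [0.4673, 0.1381, 0.0618]
orientation: [0.799, -3.037, -0.0]
contact_force: [0.2, -0.7, -0.1]
grip_width: 0.0006
grasp_force: 0.0
tcp [ 3.3904 46.8595] 0.06176538505506458 [ 0.2 -0.7 -0.1]
L [(13, 51.9), (17, 47.3), (17, 47.3)]
R [(15, -15.4), (19, -21.0), (18, -21.1)]
```

```bash
python3 - <<'E'
from m import *
im,c=look()
w2=cv2.imread('pics/w2.png')
d=c['eye']-bot.sense()['ee_pos']
for (lo,hi) in((30,70),(-40,5)):
  for x in(-34,-38,-42,-46):
    a,b=proj(c,[*world(x,lo),.039]),proj(c,[*world(x,hi),.039]);r=int((a[1]+b[1])/2);x0=max(0,int(a[0]))
    print(x,r,x0,im[r,x0:int(b[0]):2].max(1))
g=cv2.resize(im,(800,600))[:,:,::-1];cv2.imwrite('pics/w3.png',g)
E
```

```text
tcp [ 3.486  46.8017] 0.06185602704192013 [ 0.5 -0.1  0.1]
L [(13, 51.9), (16, 47.3), (17, 47.3)]
R [(14, -15.2), (18, -20.8), (19, -20.9)]
-34 162 226 [231 231 231 231 231 231 231 231 242 233 230 231 231 230 216 168 189 210
 218 219 219 218 203 221 231 231 229 228 229 229 229 229 229 229]
-38 156 226 [212 212 212 212 212 211 211 204 215 207 209 210 209 209 194 164 188 209
 218 219 219 218 202 196 201 201 201 202 201 201 201 200 200 200 200]
-42 149 226 [120 120 119 119 119 120 120 117 217 226 124 119 119 119 121 151 186 208
 218 219 219 218 198 140 118 118 119 119 119 118 119 118 118 118 119]
-46 142 226 [119 119 119 119 119 120 120 116 221 229 123 119 119 119 119 147 178 197
 209 211 211 211 193 139 118 119 119 118 118 118 118 118 118 118 117]
-34 162 106 [225 223 234 235 219 225 220 226 226 227 226 227 227 227 225 220 219 210
 192 214 219 221 219 216 205 188 173 214 217 221 224 226 226 227 228 227
 228 228 228]
-38 156 106 [214 206 221 216 198 207 213 215 215 215 215 215 214 214 214 215 214 201
 198 215 220 221 219 214 202 180 181 213 214 213 214 214 214 214 213 211
 211 211 212]
-42 149 105 [112 113 113 113 113 114 113 114 178 234 162 114 115 115 115 114 115 125
 182 213 218 220 219 215 204 187 140 117 116 117 117 117 118 118 118 118
 118 119 119]
-46 142 104 [110 110 110 110 111 111 111 110 163 236 183 111 111 111 111 112 112 117
 162 200 207 210 210 208 199 188 147 116 114 114 114 115 115 115 116 115
 116 116 116]
```

View pics/w3.png

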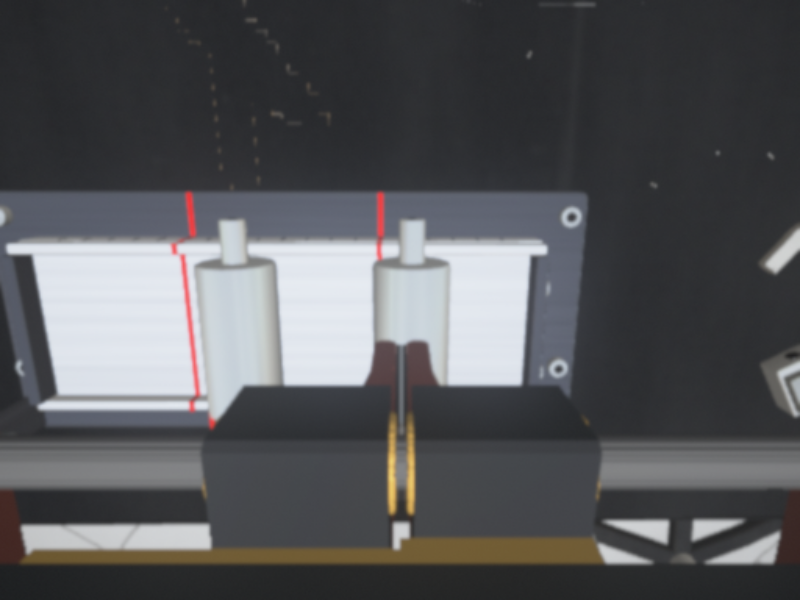

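The mix-up was the red foot-plate line counted as bright. The journals are at (413,240) and (232,240) in the enlarged view. I'll switch to the green channel.

```bash
sed -i 's/s=im\[r,x0:x1\].max(1).astype(float)/s=im[r,x0:x1,1].astype(float)/; s/s>180/s>160/; s/(-40,-42,-44)/(-42,-44,-46)/' m.py; python3 -c "
from m import *
look()"
```

```text
tcp [ 3.5473 46.7538] 0.06194867770785163 [-0.4 -0.1 -0.5]
L [(15, 51.9), (15, 51.9), (15, 51.8)]
R [(16, -15.0), (16, -14.9), (15, -15.0)]
```

```bash
python3 -m inch '[0,0,0,0,0.0113,0,0, 0,0,0,0,0,0.005,0, 0,0,0,0,0,0.003,0, 0,0,0,0,0,0.0015,0, 0,0,0,0,0,0,0, 0,0,0,0,-0.003,0,0, 0,0,0,0,-0.003,0,0, 0,0,0,0,-0.003,0,0, 0,0,0,0,-0.003,0,0, 0,0,0,0,-0.003,0,0]'
python3 -m inch '[0,0,0,0,-0.003,0,0, 0,0,0,0,-0.003,0,0, 0,0,0,0,-0.003,0,0, 0,0,0,0,0,0,0, 0,0,0,0,0,-0.01,0, 0,0,0,0,0,0,0, 0,0,0,0,0,0,0, 0,0,0,0,0,0,0, 0,0,0,0,0,0,0, 0,0,0,0,0,0,0]'
python3 -c "
from m import *
look()"
```

```text
time_s: 8.4
ee_pos: [0.4697, 0.1347, 0.054]
orientation: [-0.799, 3.038, -0.001]
contact_force: [-4.6, -0.9, 20.8]
grip_width: 0.0005
grasp_force: 10.4
time_s: 9.4
ee_pos: [0.4736, 0.127, 0.0624]
orientation: [0.799, -3.038, 0.0]
contact_force: [0.2, -0.6, 0.0]
grip_width: 0.0008
grasp_force: 0.0
tcp [ 3.4978 34.1143] 0.062358908098793533 [ 0.2 -0.6  0. ]
L [(15, 39.2), (15, 39.2), (15, 39.2)]
R [(16, -15.1), (16, -14.9), (15, -15.1)]
```

```bash
python3 -m inch '[0,0,0,0,-0.0126,-0.005,0, 0,0,0,0,-0.015,0,0, 0,0,0,0,-0.015,0.005,0, 0,0,0,0,0,0.004,0, 0,0,0,0,0,0.003,0, 0,0,0,0,0,0.0025,0, 0,0,0,0,0,0,0, 0,0,0,0,-0.003,0,0, 0,0,0,0,-0.003,0,0, 0,0,0,0,-0.003,0,0]'
python3 -m inch '[0,0,0,0,-0.003,0,0, 0,0,0,0,-0.003,0,0, 0,0,0,0,-0.003,0,0, 0,0,0,0,-0.003,0,0, 0,0,0,0,-0.003,0,0, 0,0,0,0,-0.002,0,0, 0,0,0,0,0,0,0, 0,0,0,0,0,-0.01,0, 0,0,0,0,0,0,0, 0,0,0,0,0,0,0]'
python3 -c "
from m import *
look()"
```

```text
time_s: 10.45
ee_pos: [0.4987, 0.0825, 0.0539]
orientation: [0.8, -3.038, -0.0]
contact_force: [-3.1, -0.8, 14.6]
grip_width: 0.0002
grasp_force: 7.4
time_s: 11.45
ee_pos: [0.5076, 0.0676, 0.0634]
orientation: [-0.799, 3.038, -0.0]
contact_force: [0.2, 0.6, 0.6]
grip_width: 0.0006
grasp_force: 0.0
tcp [  3.9941 -34.3726] 0.0633610909363728 [0.2 0.6 0.6]
L [(14, 39.8), (14, 39.6), (13, 39.7)]
R [(15, -27.5), (14, -27.3), (14, -27.3)]
```

Remaining −12.5 mm, so 25 mm of finger travel. Start at y ≈ −21.

```bash
python3 -m inch '[0,0,0,0,0.013,0,0, 0,0,0,0,0,0.005,0, 0,0,0,0,0,0.003,0, 0,0,0,0,0,0.002,0, 0,0,0,0,0,0,0, 0,0,0,0,-0.003,0,0, 0,0,0,0,-0.003,0,0, 0,0,0,0,-0.003,0,0, 0,0,0,0,-0.003,0,0, 0,0,0,0,-0.003,0,0]'
python3 -m inch '[0,0,0,0,-0.003,0,0, 0,0,0,0,-0.003,0,0, 0,0,0,0,-0.003,0,0, 0,0,0,0,-0.001,0,0, 0,0,0,0,0,0,0, 0,0,0,0,0,-0.01,0, 0,0,0,0,0,-0.03,0, 0,0,0,0,0,-0.03,0, 0,0,0,0.0,0.0,-0.03,0, 0,0,0,0,0,0,0]'
python3 - <<'E'
from m import *
im,c=look()
for y in(40,-40):
    a=proj(c,[*world(-50,y),.012]);b=proj(c,[*world(0,y),.024]);r=int(a[1])
    p=wline(im,c,.012,[r],max(0,int(a[0])-10),int(a[0])+10,0);print('line',y,a,fix(p))
E
```

```text
time_s: 12.5
ee_pos: [0.5088, 0.0651, 0.0541]
orientation: [-0.799, 3.038, -0.001]
contact_force: [-3.6, -1.6, 13.7]
grip_width: 0.0003
grasp_force: 7.3
time_s: 13.5
ee_pos: [0.5165, 0.0568, 0.1572]
orientation: [-0.797, 3.031, -0.003]
contact_force: [0.0, -0.1, 0.0]
grip_width: 0.0006
grasp_force: 0.0
tcp [  6.4843 -48.1122] 0.157155601668332 [ 0.  -0.1  0. ]
L [(10, 39.4), (10, 39.3), (9, 39.6)]
R [(11, -40.5), (11, -40.5), (10, -40.0)]
line 40 [350.0598 120.5603] [[-50.5134  38.5832]]
line -40 [264.9111 120.507 ] [[-50.465  -41.3201]]
```

Both rollers are on their lines to within 1 mm. Now move behind the raised keeper and tilt the tool 30° towards the robot.

```bash
python3 -m inch '[0,0,0,0,0,-0.045,0, 0,0,0,-0.038,0.015,0,0, 0,0,0,-0.038,0.015,0,0, 0,0,0,-0.038,0.014,0,0, 0,0,0,0,0,0,0, 0,0.13,0,0,0,0,0, 0,0.13,0,0,0,0,0, 0,0.13,0,0,0,0,0, 0,0.13,0,0,0,0,0, 0,0,0,0,0,0,0]'
python3 - <<'E'
from m import *
im,c=look();s=bot.sense();Rm=R.from_rotvec(s['orientation']).as_matrix();F=np.c_[np.r_[UX,0],np.r_[UY,0],[0,0,1]]
print(F.T@Rm)
S=bot.get_image('side');T=bot.get_image('top');cs,ct=bot.calibration('side'),bot.calibration('top')
rs,rt=red(S,(170,170,215,240)),red(T,(190,140,230,170));print(rs,rt)
p,e=tri(ct,max(rt)[1:],cs,max(rs)[1:]);print(fix(p),p[2],e)
v=cv2.resize(np.hstack([S[130:290,150:310],T[110:270,140:300]]),(800,400),interpolation=cv2.INTER_CUBIC);cv2.imwrite('pics/k1.png',v[:,:,::-1])
E
```

```text
time_s: 14.55
ee_pos: [0.5905, 0.1514, 0.1922]
orientation: [0.669, -2.535, 0.178]
contact_force: [-0.1, 0.2, -0.2]
grip_width: 0.0002
grasp_force: 0.0
tcp [117.2627  -1.9382] 0.19217961921103427 [-0.1  0.2 -0.2]
L [(8, 39.3), (8, 39.4), (8, 39.4)]
R [(8, -40.9), (8, -39.8), (7, -40.4)]
[[-0.8649 -0.0026 -0.5019]
 [-0.0032  1.      0.0004]
 [ 0.5019  0.002  -0.8649]]
[(np.int32(49), np.float64(171.8), np.float64(181.2)), (np.int32(67), np.float64(188.3), np.float64(202.9))] [(np.int32(72), np.float64(212.5), np.float64(158.0))]
[86.3769 -1.7215] 0.1335689625179498 5.082420592925588e-05
```

View pics/k1.png

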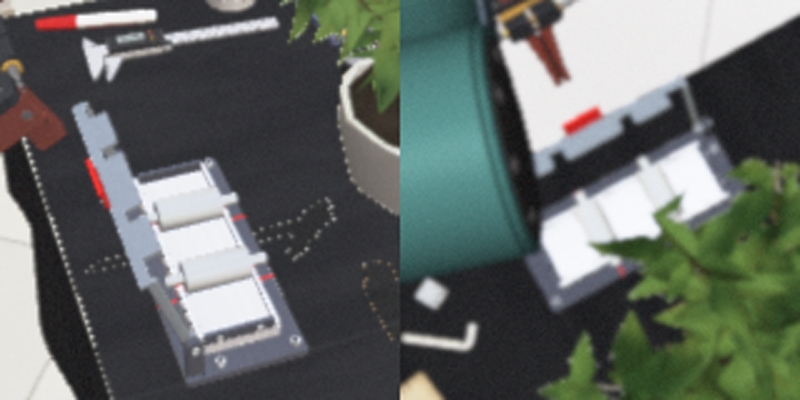

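The tab is at about (86,−2,134) mm in the fixture frame, and the fingertip is behind it at x=117 on the same y. Descend and approach.

```bash
python3 -m inch '[0,0,0,-0.0101,0,0.0175,0, 0,0,0,-0.0101,0,0.0175,0, 0,0,0,-0.0101,0,0.0175,0, 0,0,0,0,0,0,0, 0,0,0,0.0087,0,0.005,0, 0,0,0,0.0086,0,0.005,0, 0,0,0,0.0064,0,0.0016,0, 0,0,0,0.0064,0,0.0016,0, 0,0,0,0,0,0,0, 0,0,0,0,0,0,0]'
python3 - <<'E'
from m import *
look()
S=bot.get_image('side');T=bot.get_image('top');cs,ct=bot.calibration('side'),bot.calibration('top')
print(red(S,(170,170,225,240)),red(T,(190,140,230,185)))
E
```

```text
time_s: 15.7
ee_pos: [0.5632, 0.135, 0.1442]
orientation: [0.67, -2.55, 0.179]
contact_force: [0.8, 1.2, 6.9]
grip_width: 0.0003
grasp_force: 4.4
tcp [85.4562 -2.8214] 0.14416052757324235 [0.8 1.2 6.9]
L [(9, 39.1), (9, 39.1), (9, 39.2)]
R [(9, -40.3), (9, -40.4), (9, -40.5)]
[(np.int32(318), np.float64(182.3), np.float64(196.5))] [(np.int32(166), np.float64(210.8), np.float64(153.7))]
```

```bash
python3 - <<'E'
from m import *
s=bot.sense();F=np.c_[np.r_[UX,0],np.r_[UY,0],[0,0,1]]
print((F.T@R.from_rotvec(s['orientation']).as_matrix())[:,2],s['contact_force'])
S=bot.get_image('side');im=bot.get_image('wrist')
v=np.hstack([cv2.resize(S[150:240,150:240],(400,400),interpolation=cv2.INTER_CUBIC),cv2.resize(im[:,:384],(400,400))]);cv2.imwrite('pics/k2.png',v[:,:,::-1])
E
```

```text
[-0.4937 -0.0021 -0.8696] [1.4599 0.3862 7.3553]
```

View pics/k2.png

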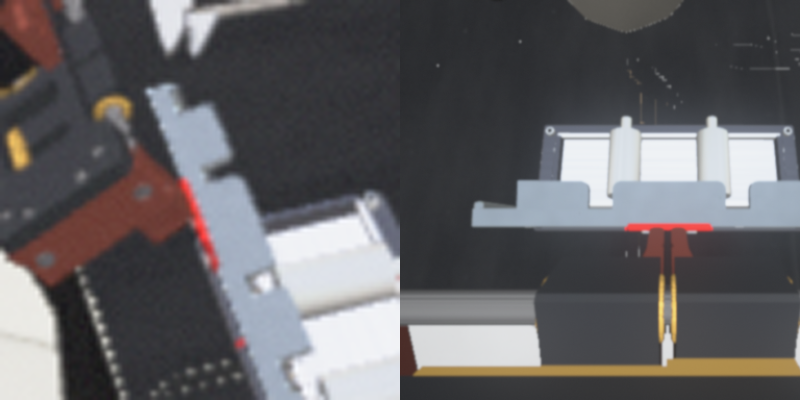

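The fingertip seems to be resting on the tab's free edge, since the force is mostly upward, rather than behind the face. Back off and go lower behind it.

```bash
python3 -m inch '[0,0,0,-0.0135,0,-0.0165,0, 0,0,0,-0.0136,0,-0.0166,0, 0,0,0,0,0,0,0, 0,0,0,0,0,0,0, 0,0,0,0,0,0,0, 0,0,0,-0.0065,0,0.0112,0, 0,0,0,-0.0065,0,0.0112,0, 0,0,0,-0.0066,0,0.0113,0, 0,0,0,0,0,0,0, 0,0,0,0,0,0,0]'
python3 - <<'E'
from m import *
look()
S=bot.get_image('side');T=bot.get_image('top');cs,ct=bot.calibration('side'),bot.calibration('top')
h=lambda P:np.asarray(P)
for z in(130,):pass
print(red(S,(184,190,225,240)),red(T,(190,150,230,185)))
E
```

```text
time_s: 16.95
ee_pos: [0.5973, 0.1549, 0.1164]
orientation: [0.669, -2.544, 0.178]
contact_force: [0.5, -0.4, -0.1]
grip_width: 0.0005
grasp_force: 0.0
tcp [124.8999  -2.226 ] 0.1163639276693494 [ 0.5 -0.4 -0.1]
L [(11, 39.5), (9, 39.6), (9, 39.7)]
R [(11, -40.4), (10, -40.0), (10, -40.0)]
[(np.int32(47), np.float64(193.9), np.float64(198.8))] [(np.int32(58), np.float64(214.6), np.float64(161.3))]
```

```bash
python3 - <<'E'
from m import *
cs,ct=bot.calibration('side'),bot.calibration('top')
p,e=tri(ct,(214.6,161.3),cs,(193.9,198.8));print(fix(p),p[2],e)
E
```

```text
[73.7956 -2.1676] 0.14084384412445017 3.276040449467153e-05
```

```bash
python3 -m inch '[0,0,0,0.016,0,0.0023,0, 0,0,0,0.016,0,0.0024,0, 0,0,0,0.0064,0,0.0006,0, 0,0,0,0.0064,0,0.0006,0, 0,0,0,0.0064,0,0.0005,0, 0,0,0,0.0064,0,0.0005,0, 0,0,0,0.0055,0,0.0028,0, 0,0,0,0.0055,0,0.0028,0, 0,0,0,0.0055,0,0.0028,0, 0,0,0,0.0055,0,0.0028,0]'
python3 - <<'E'
from m import *
look()
T=bot.get_image('top');S=bot.get_image('side');print(red(T,(190,145,240,190)),red(S,(184,180,240,240)))
E
```

```text
time_s: 18.1
ee_pos: [0.5294, 0.1164, 0.1411]
orientation: [0.669, -2.546, 0.178]
contact_force: [1.3, 0.4, -0.2]
grip_width: 0.0004
grasp_force: 0.4
tcp [46.8749 -2.496 ] 0.14105243317091237 [ 1.3  0.4 -0.2]
L [(10, 39.2), (10, 39.3), (10, 39.3)]
R [(10, -40.6), (10, -40.7), (10, -40.7)]
[(np.int32(202), np.float64(218.0), np.float64(166.5))] [(np.int32(390), np.float64(200.2), np.float64(195.2)), (np.int32(10), np.float64(206.4), np.float64(225.9))]
```

```bash
python3 -m inch '[0,0,0,0.0047,0,0.0041,0, 0,0,0,0.0047,0,0.0041,0, 0,0,0,0.0047,0,0.0041,0, 0,0,0,0.0047,0,0.0041,0, 0,0,0,0.0035,0,0.0051,0, 0,0,0,0.0035,0,0.0051,0, 0,0,0,0.0035,0,0.0051,0, 0,0,0,0.0035,0,0.0051,0, 0,0,0,0.0021,0,0.0058,0, 0,0,0,0.0021,0,0.0058,0]'
python3 - <<'E'
from m import *
s=bot.sense();print(fix(s['ee_pos']),s['ee_pos'][2],s['contact_force'])
S=bot.get_image('side');print(red(S,(184,180,250,250)))
E
```

```text
time_s: 19.25
ee_pos: [0.4805, 0.0888, 0.1172]
orientation: [0.669, -2.546, 0.178]
contact_force: [-0.0, 0.3, 1.3]
grip_width: 0.0003
grasp_force: 0.1
[-9.2038 -2.5901] 0.1172024821341365 [-0.0005  0.3312  1.2849]
[(np.int32(378), np.float64(228.6), np.float64(198.2)), (np.int32(10), np.float64(206.4), np.float64(225.9))]
```

```bash
python3 -m inch '[0,0,0,0.0021,0,0.0058,0, 0,0,0,0.0021,0,0.0058,0, 0,0,0,0.0016,0,0.0058,0, 0,0,0,0.0016,0,0.0058,0, 0,0,0,0.0016,0,0.0058,0, 0,0,0,0.0016,0,0.0058,0, 0,0,0,0.0009,0,0.0054,0, 0,0,0,0.0009,0,0.0054,0, 0,0,0,0.0009,0,0.0054,0, 0,0,0,0.0009,0,0.0054,0]'
python3 - <<'E'
from m import *
s=bot.sense();print(fix(s['ee_pos']),s['ee_pos'][2],s['contact_force'])
S=bot.get_image('side');print(red(S,(184,180,270,270)))
E
```

```text
time_s: 20.3
ee_pos: [0.4456, 0.0691, 0.0753]
orientation: [0.669, -2.546, 0.178]
contact_force: [0.4, 0.0, -0.6]
grip_width: 0.0004
grasp_force: 0.0
[-49.3241  -2.7029] 0.07530417065307804 [ 0.4206  0.0276 -0.5809]
[(np.int32(31), np.float64(214.4), np.float64(183.4)), (np.int32(326), np.float64(246.8), np.float64(211.6)), (np.int32(10), np.float64(206.4), np.float64(225.9)), (np.int32(11), np.float64(216.0), np.float64(250.8))]
```

```bash
python3 -m inch '[0,0,0,-0.0007,0,0.0023,0, 0,0,0,-0.0007,0,0.0023,0, 0,0,0,-0.0007,0,0.0023,0, 0,0,0,-0.0007,0,0.0022,0, 0,0,0,-0.0008,0,0.0018,0, 0,0,0,0,0,0,0, 0,0,0,0,0,0,0, 0,0,0,0,0,0,0, 0,0,0,0,0,0,0, 0,0,0,0,0,0,0]'
python3 - <<'E'
from m import *
s=bot.sense();print(fix(s['ee_pos']),s['ee_pos'][2],s['contact_force'])
E
```

```text
time_s: 21.35
ee_pos: [0.4443, 0.0682, 0.0658]
orientation: [0.669, -2.547, 0.179]
contact_force: [1.5, 1.7, 11.1]
grip_width: 0.0005
grasp_force: 5.9
[-50.8722  -2.8394] 0.06576157068998731 [ 1.5492  1.7318 11.0929]
```

```bash
python3 -m inch '[0,0,0,-0.0005,0,0.0009,0, 0,0,0,0,0,0,0, 0,0,0,0,0,0,0, 0,0,0,0,0,0,0, 0,0,0,0,0,0,0, 0,0,0,0.005,0,-0.0087,0, 0,0,0,0.01,0,-0.0174,0, 0,0,0,0.01,0,-0.0174,0, 0,0,0,0.015,0,-0.026,0, 0,0,0,0.015,0,-0.026,0]'
python3 - <<'E'
from m import *
print(bot.sense()['ee_pos'],bot.sense()['contact_force'])
T=bot.get_image('top');S=bot.get_image('side');W=bot.get_image('wrist');cs,ct,cw=[bot.calibration(n) for n in('side','top','wrist')]
rs=red(S,(184,180,280,280));rw=red(W,(0,0,512,384));print(rs,rw)
P=[*world(-53.5,-2),.061];print('expect',proj(cs,P),proj(cw,P))
v=np.hstack([cv2.resize(S[170:290,160:280],(400,400),interpolation=cv2.INTER_CUBIC),cv2.resize(W,(400,400))]);cv2.imwrite('pics/f.png',v[:,:,::-1])
E
```

```text
time_s: 22.35
ee_pos: [0.4432, 0.0679, 0.1745]
orientation: [0.669, -2.546, 0.178]
contact_force: [-0.3, 0.7, -0.3]
grip_width: 0.0008
grasp_force: 0.0
[0.4432 0.0679 0.1745] [-0.34    0.7388 -0.3357]
[(np.int32(14), np.float64(231.7), np.float64(180.4)), (np.int32(177), np.float64(252.1), np.float64(213.1)), (np.int32(10), np.float64(206.4), np.float64(225.9)), (np.int32(11), np.float64(216.0), np.float64(250.8))] [(np.int32(428), np.float64(244.9), np.float64(233.6)), (np.int32(485), np.float64(269.5), np.float64(234.6)), (np.int32(108), np.float64(256.5), np.float64(250.5)), (np.int32(524), np.float64(5.7), np.float64(339.1))]
expect [252.0139 212.239 ] [256.9888 249.0538]
```

View pics/f.png

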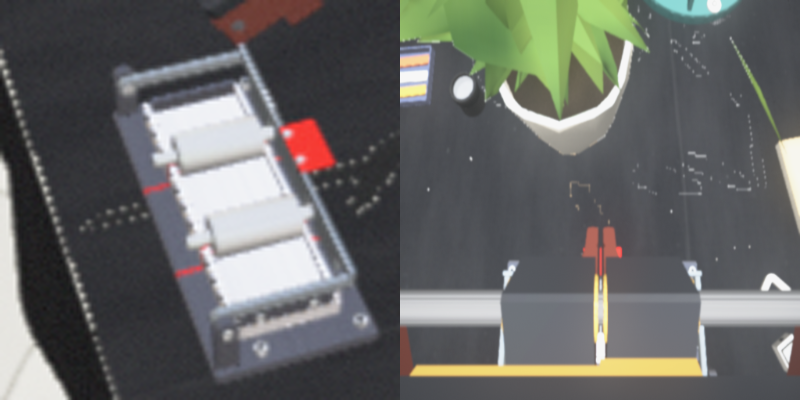

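The keeper is down, with its tab at (252,213) in the side view where (252,212) is expected for home. The comb straddles both journals and the arm is clear, so I'm handing in.

```bash
python3 -c "
from workcell import bot
print(bot.sign_off())"
```

```text
the job is handed in; nothing more can be done
None
```

I handed the job in at about 22 s: both rollers measured within about 1 mm of their lines, the keeper looks fully home over both journals in the last side view, and the arm is clear; sign-off gave no verdict.

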